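# Set and lock the extending leg of the draining rack

## Robot

A 6-joint arm with a two-finger parallel gripper is mounted at the origin on the work surface. World frame = base frame: x ahead of the robot, y to its left, z up, the work surface at z = 0. Lengths are in mm, angles in rad, forces in N, time in s.
With the tool pointing down it reaches from about 300 to 775 mm from the base axis. Payload 14.6 kg.
Tool frame: the origin (TCP) lies at the very end of the fingers, on their centre line; the grasp point (between the pads) lies 19 mm behind it; z points along the fingers, y is the direction in which the jaws open and shut (so a half turn about z gives the same grasp; the last joint's range is limited). The gripper opens to 94 mm and grips with 3 to 60 N. Pads are 16 mm wide; open, the fingers measure 119 mm over their backs; the gripper's body (75 mm by 177 mm) begins 78 mm behind the grasp point.
Start: joints at [-1.41, 0.3, 1.521, -0, 1.321, -0.067], TCP at [124.203, -535.783, 205.446] pointing down, gripper open.
Joint ranges: [-3.03, 3.03], [-0.79, 2.21], [0.23, 2.52], [-1.04, 4.18], [0, 3.07], [-2.55, 2.55]. Speed limits (rad/s): [2.22, 2.22, 2.57, 3.14, 3.14, 3.14].

## Interface

Orientations are given as [roll, pitch, yaw] about the fixed x, y, z axes, in that order (R = Rz(yaw) Ry(pitch) Rx(roll)).
In Python, from cell import manip gives the robot as it stands.
- The arm moves only by the shell command python3 -m inch 'ROWS' [FORCE]. ROWS is a JSON object of lists of equal length, an entry for each row: "grip": the opening, from -1 (shut) to 1 (fully open), so that 0 is half open; "travel": the shift along the world's x, y, z in cm, a list of three; "turn": the turn, a rotation vector about the world's x, y, z in degrees, a list of three. A call has 1 to 10 rows; each row is the pose to reach, as a shift and turn from the pose measured when the call began; what a row does not reach only later rows make up. A row lasts 1/8 s, in which the tool goes at most 62.5 mm and 10.7 degrees, less where a joint would pass 70% of its speed; a pose out of reach is approached as far as the arm can. A call with a gripper value outside its range is refused whole. The fingers move at their own pace and stop on an object; FORCE is the grip in N (left out, the last holds). Time passes only in rows, so rows that repeat a pose let the fingers close. It gives the time, the measured TCP pose, the force and the opening at its end, in the units of the state.
- manip.read_state(): the state, without advancing time (a new reading comes with each control period).
- manip.camera(name): name is "scene" or "top"; returns (picture, depth): 420x560x3 uint8, red, green, blue; 420x560 float32, mm along the optical axis (not along the pixel's ray), 0 where there is no reading.
- manip.calibration(name): a dict with "fx", "fy", "cx", "cy" (pixels), "world_from_camera" (4x4, takes a point from camera to world coordinates). Camera axes: x right, y up, looking along -z (the intrinsics and any distortion apply to the point x, -y, -z); pixel columns grow to the right and rows downward; lengths in mm; the calibration is good to about 2 mm. A picture is of the moment at which its call begins. calibration takes no time and is no camera call.
- manip.sign_off(): hands the job in, once; it reports no verdict.
Trained networks look in the newest picture that a camera, given by its name, has taken for a name from the list of things; names that differ only in an ending like _2 or _b are one class to them, and where a whole thing is asked for, a point or a joint stands for the part that bears it (a point fixed in the world has none). Each returns a list of dicts, best first, with "p" (0 to 1); they miss things now and then, are a little off and sometimes report something else, mostly with a low value. They report only what shows in the picture. A call takes as long as a camera call.
- manip.look_for(camera, label): "bbox" ([left, top, right, bottom] in pixels, round what is visible of it).
The state is a dict: "clock": time; "joints": joint angles; "qd": joint speeds; "effort": joint torques, N m; "eef_pos": TCP position; "eef_rot": TCP orientation; "wrist_force": force on the tool from outside, world axes, zero at the start; "moment": the same for the moment, N m; "finger_gap": finger opening in mm.
Only numpy, scipy, OpenCV 4.12 (cv2) and the standard library are available. Lean on these libraries where they do the work, as an engineer would, in place of code of your own. Each camera call takes 0.05 s, during which the arm holds its last target.

## Task

The draining rack's sliding leg has been pulled out too far. Slide the white leg in along its rail until the edge of its tube that faces the basket stands on the red line, leaving the blue cam lever open until then; then take tube and lever together between the fingers and, holding the leg on the line, squeeze the lever fully shut against the tube. Finish still gripping tube and lever together, and leave the glasses, the flask and the mug where they stand.

Things in the scene. Friction and masses are not known exactly. Their poses are not given: they have to be found in the camera images.
- rack: Draining rack, fixed on the counter: a steel wire basket on a white tray, 240 mm (x) by 260 mm (y), 95 mm high; origin on the counter under the basket's centre. From the middle of its -y side a flat aluminium rail (16 mm wide in x, 24 mm tall, middle 55 mm above the counter) runs level 225 mm out towards -y. +x is the side of the rail where the lever is, z up.
- red_line (a point): Middle of the red band (8 mm wide) painted round the rail, on its top face, 60 mm out from the basket. Same axes as the rack: -y points out along the rail away from the basket, +x across it to the lever's side.
- leg_mouth (a point): Middle of the top edge of the tube's mouth, the end of the sliding leg that faces the basket, 72 mm above the counter; axes as red_line. The leg is on the line when this point and red_line have the same y in these axes. The white tube round the rail reaches 150 mm from here to -y; it is 26 mm wide (13 mm to each side in x) and 34 mm tall (38 to 72 mm above the counter).
- leg_grip (a point): Middle of the tube 105 mm to -y of its mouth, 55 mm above the counter: bare tube between lever tip and cross bar, good to pinch across x from above. The tube ends in a 230 mm long, 22 mm thick cross bar on rubber feet, its middle 155 mm from the mouth, with two wire loops to 100 mm above the counter. Lever open, the leg runs very easily (about 1 N, 0.45 kg).
- leg (a joint): How far the mouth of the tube stands out beyond the red line (m): 0 on the line, positive = farther from the basket. Stops at -0.035 and 0.125.
- lever (a joint): Opening of the blue cam lever (rad): 0 = shut, flat along the tube; 0.5 = open stop. It stays where it is left. It closes under a push of 4 N growing to about 12 N, 30 to 40 mm from its pivot; its cam rubs on the rail and drives the leg outwards, by about 5 mm, if the leg is not held. Shut, it clamps the leg.
- lever_pivot (a point): Upright pin of the blue lever, carried by the leg: 21.5 mm to +x and 14 mm to -y of leg_mouth, 55 mm above the counter. The lever is a bar 56 mm long, 10 mm thick (5 mm each side of the pin), 22 mm tall (44 to 66 mm above the counter). Shut, it points to -y and its outer face is 26.5 mm to +x of the tube's middle: tube and lever together are 39.5 mm across.
- lever_tip (a point): Outer face of the free end of the blue lever, 52 mm from its pin, 55 mm above the counter. Open, the tip swings out to +x, away from the tube.
- tumbler_a_mid (a point): Half-way up an upturned clear glass, 70 mm wide at its rim below and 112 mm high, draining in the basket. To be left alone.
- tumbler_b_mid (a point): Half-way up the other upturned clear glass, same size, in the basket. To be left alone.
- flask_mid (a point): Half-way up an aluminium flask with black cap, 66 mm across and 170 mm high, standing on the counter beside the leg. To be left alone.
- mug_mid (a point): Half-way up a white mug, 80 mm across and 90 mm high with a handle, standing on the counter on the far side of the basket. To be left alone.

How it is judged:
By the outcome, as a careful person would: the job done as asked, in the order asked, and still so for the second after the job is handed in, while the arm keeps its last pose, push and grip.
It also fails if it takes over 42 s, if anything falls off the work surface, if the arm or the gripper's body presses on something with over 40 N, if the wrist force passes 120 N, or if a joint passes its speed limit or range.

## Working session

There is one attempt and no reset: what is moved stays moved. The work goes in short steps, Python scripts to look and compute and a shell command to move; the robot and the scene stay as the last step left them, time stands still between calls to the robot, and variables do not carry over. Pictures are saved under pics/ and viewed, and the job is handed in when it is done.

```bash
mkdir -p pics; ls; python3 - <<'E'
from cell import manip
import cv2,numpy as np
s=manip.read_state();print(s)
for n in("scene","top"):
    p,d=manip.camera(n);cv2.imwrite(f"pics/{n}0.png",p[:,:,::-1]);np.save(f"{n}_d.npy",d)
    c=manip.calibration(n);print(n,c)
    for l in("rack","leg","lever","flask_mid","leg_mouth","lever_tip","red_line"):
        print(l,[(r['bbox'],round(r['p'],2)) for r in manip.look_for(n,l)[:2]])
E
```

```text
pics
{'clock': 0.0, 'joints': array([-1.40960338e+00,  3.00486894e-01,  1.52161288e+00,  1.87066328e-05,
        1.32066376e+00, -6.65981019e-02]), 'qd': array([ 1.08027719e-03,  1.34154467e-04,  1.36879006e-03, -4.02125908e-04,
        9.44844154e-05,  1.92566996e-03]), 'effort': array([-8.16627271e-04, -5.31809092e+01, -3.52740777e+01,  7.08568026e-02,
        2.44136655e-02, -9.26714347e-05]), 'eef_pos': array([ 124.16445454, -535.52767982,  204.8642053 ]), 'eef_rot': array([-3.14042557e+00, -9.60001961e-05,  2.27786354e-01]), 'wrist_force': array([-0.21343009, -0.54154167,  0.21505502]), 'moment': array([0.00181662, 0.01520913, 0.01430671]), 'finger_gap': 93.98355409739317}
scene {'fx': 414.1335678969906, 'fy': 414.1335678969906, 'cx': 273.0884331213363, 'cy': 208.01121306518263, 'world_from_camera': array([[ 4.86416407e-01, -5.73289730e-01,  6.59346619e-01,
         1.16883798e+03],
       [ 8.73691879e-01,  3.12368055e-01, -3.72945973e-01,
        -1.61307120e+02],
       [ 7.84727516e-03,  7.57472827e-01,  6.52819529e-01,
         6.46548826e+02],
       [ 0.00000000e+00,  0.0
[... 590 characters left out ...]
],
       [-9.99554048e-01,  2.68192219e-02,  1.31314033e-02,
         1.53726790e+02],
       [ 1.45283387e-02,  5.25744174e-02,  9.98511321e-01,
         1.00185373e+03],
       [ 0.00000000e+00,  0.00000000e+00,  0.00000000e+00,
         1.00000000e+00]])}
rack [([137.9, 180.6, 458.4, 316.0], 0.96)]
leg [([363.6, 181.9, 459.5, 301.6], 0.75), ([136.4, 177.0, 458.1, 319.2], 0.68)]
lever [([371.4, 215.1, 399.1, 234.6], 0.71), ([200.9, 250.1, 238.8, 290.8], 0.44)]
flask_mid [([313.5, 147.2, 351.2, 184.6], 0.57)]
leg_mouth [([363.6, 181.4, 461.8, 302.7], 0.68)]
lever_tip [([378.2, 217.1, 401.4, 229.5], 0.51)]
red_line [([138.7, 180.4, 456.8, 322.5], 0.56), ([362.1, 179.3, 454.7, 302.4], 0.33)]
```

View pics/scene0.png

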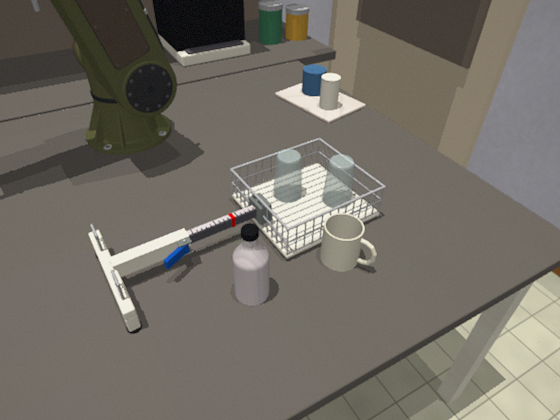

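View pics/top0.png

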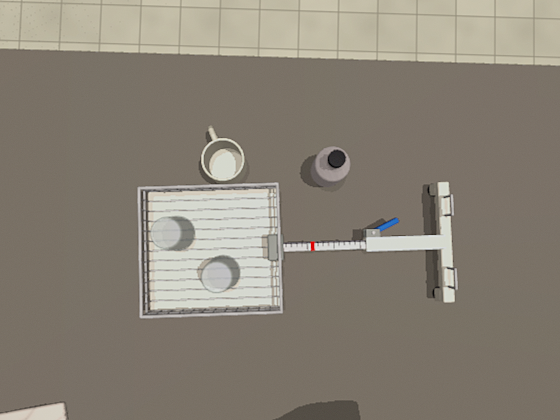

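```bash
python3 - <<'E'
import cv2
p=cv2.imread("pics/top0.png");cv2.imwrite("pics/top0z.png",cv2.resize(p[170:320,310:470],(800,750))[:600] if 0 else cv2.resize(p[170:310,300:470],(728,600),interpolation=cv2.INTER_CUBIC))
E
```

```text
(no output)
```

View pics/top0z.png

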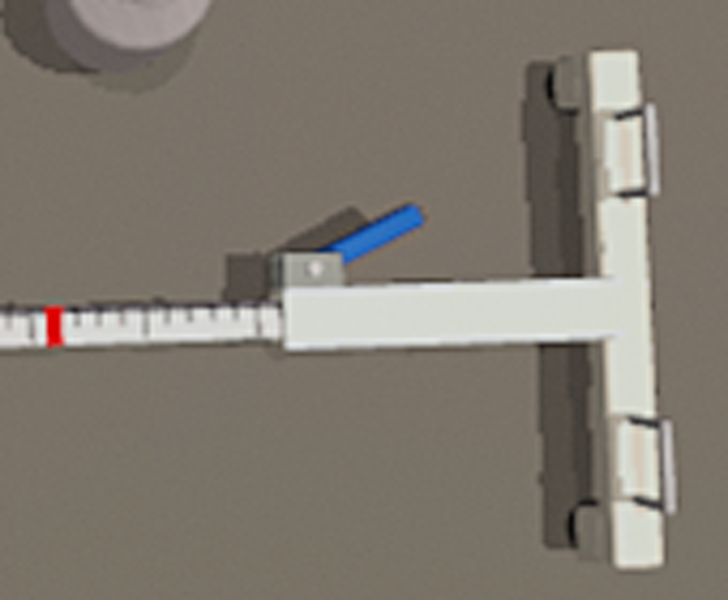

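The top view shows the rail running to the right (world -y), the red band at about (312,246), the tube mouth at about (366,244), the lever open towards +x (up) with its tip at about (398,221), and the flask at (333,165). Next I'll measure these precisely.

```bash
cat > h.py <<'E'
from cell import manip
import cv2,numpy as np
def ray(n,u,v,z):
    c=manip.calibration(n);T=c["world_from_camera"]
    d=T[:3,:3]@np.array([(u-c["cx"])/c["fx"],-(v-c["cy"])/c["fy"],-1.])
    o=T[:3,3];return o+d*(z-o[2])/d[2]
def proj(n,P):
    c=manip.calibration(n);T=np.linalg.inv(c["world_from_camera"]);q=T[:3,:3]@P+T[:3,3]
    return c["cx"]+c["fx"]*q[0]/-q[2], c["cy"]-c["fy"]*q[1]/-q[2]
E
python3 - <<'E'
from h import *
p=cv2.imread("pics/top0.png").astype(int);d=np.load("top_d.npy")
b,g,r=p[...,0],p[...,1],p[...,2]
red=(r>150)&(g<90)&(b<90);ys,xs=np.nonzero(red);w=(r-g)[red]
u,v=(xs*w).sum()/w.sum(),(ys*w).sum()/w.sum();print("red px",u,v,len(xs),xs.min(),xs.max(),ys.min(),ys.max(),ray("top",u,v,67), d[int(v),int(u)])
# tube edges per column
for x in range(360,372): print(x,p[244,x].tolist(),d[244,x].round(0))
pts=[]
for x in range(375,430,5):
    col=p[225:262,x].sum(1)
    e=np.nonzero(col>450)[0]+225
    t,bm=e.min(),e.max(); 
    pts.append([ray("top",x+0.,t-.5,72)[:2],ray("top",x+0.,bm+.5,72)[:2]]);
pts=np.array(pts);print(pts.mean(1).round(1).tolist());print((pts[:,0]-pts[:,1]).round(1)[:,0])
m=pts.mean(1);print("dir dx/dy",np.polyfit(m[:,1],m[:,0],1))
bl=(b>130)&(r<90);ys,xs=np.nonzero(bl);print(xs.min(),xs.max(),ys.min(),ys.max())
for i in [xs.argmax(),ys.argmin()]:print(xs[i],ys[i],ray("top",xs[i],ys[i],66),d[ys[i],xs[i]])
ys,xs=np.nonzero((p[:40+0].sum(2)<0));
for (u,v,z) in [(446,183,60),(448,301,60),(280,185,95),(282,316,95),(142,188,95),(336,158,170)]:print(u,v,ray("top",u,v,z).round(1),d[v,u])
E
```

```text
red px 312.0640642216276 245.39304265701244 34 310 314 241 250 [562.56257224  81.14270091  67.        ] 934.14056
360 [179, 184, 184] 933.0
361 [217, 220, 220] 935.0
362 [213, 216, 217] 932.0
363 [213, 216, 216] 932.0
364 [212, 214, 215] 933.0
365 [170, 171, 176] 934.0
366 [174, 180, 180] 932.0
367 [216, 222, 219] 929.0
368 [211, 217, 215] 930.0
369 [209, 216, 213] 931.0
370 [208, 215, 213] 929.0
371 [209, 216, 214] 932.0
[[575.9, -36.7], [569.5, -46.2], [569.8, -55.7], [570.9, -65.1], [571.2, -74.5], [571.4, -84.0], [572.6, -93.4], [572.9, -102.8], [573.1, -112.3], [573.3, -121.7], [574.5, -131.2]]
[43.2 26.3 26.3 28.2 28.2 28.2 26.3 26.3 26.3 26.3 28.2]
dir dx/dy [-2.30850941e-02  5.70343043e+02]
377 398 218 231
398 220 [614.84222203 -81.09765263  66.        ] 936.4236
395 218 [618.48896435 -75.33153139  66.        ] 937.8735
446 183 [ 688.6 -174.1   60. ] 949.66766
448 301 [ 463.9 -179.9   60. ] 936.98
280 185 [672.4 144.9  95. ] 1007.1299
282 316 [433.8 135.   95. ] 990.7521
142 188 [659.9 397.5  95. ] 906.1087
336 158 [713.2  51.9 170. ] 837.26355
```

```bash
python3 - <<'E'
from h import *
for n in("top","scene"):
    d=np.load(n+"_d.npy");c=manip.calibration(n);T=c["world_from_camera"]
    v,u=np.mgrid[0:420,0:560];P=np.stack([(u-c["cx"])/c["fx"]*d,-(v-c["cy"])/c["fy"]*d,-d],-1)@T[:3,:3].T+T[:3,3]
    P=P[d>0]
    m=(abs(P[:,0]-700)<60)&(abs(P[:,1]-45)<60)&(P[:,2]>60)&(P[:,2]<185)
    Q=P[m];print(n,m.sum(),Q.min(0),Q.max(0))
    # circle fit r=33 to body 60<z<110
    B=Q[(Q[:,2]<115)]
    if len(B)>20:
        from scipy.optimize import least_squares
        r=least_squares(lambda c:np.hypot(B[:,0]-c[0],B[:,1]-c[1])-33,[700,45],loss="soft_l1");print("flask",r.x,np.median(abs(r.fun)))
    C=Q[Q[:,2]>160];print("cap",len(C),C.mean(0) if len(C) else 0)
    L=P[(P[:,2]>60)&(P[:,2]<80)&(abs(P[:,0]-573)<11)&(P[:,1]<-30)&(P[:,1]>-140)];print("tube top",len(L),L.mean(0),L[:,2].std())
# theta estimate from image line directions (basket edge, rail)
p=cv2.imread("pics/top0.png");g=cv2.cvtColor(p,6)
# subpixel tube edges
M=[]
for x in range(385,430):
    col=g[225:262,x].astype(float);gr=np.diff(col);i=gr.argmax();j=gr.argmin()
    def sub(k): 
        a=abs(gr[k-1:k+2]);return 225+k+.5+((a[2]-a[0])/a.sum())
    M.append((ray("top",x,sub(i),72)[:2]+ray("top",x,sub(j),72)[:2])/2)
M=np.array(M);print(np.polyfit(M[:,1],M[:,0],1))
row=g[238:251].astype(float).mean(0);print(row[300:325].round(),row[358:372].round())
p2=cv2.imread("pics/scene0.png");cv2.imwrite("pics/s0z.png",cv2.resize(p2[190:330,80:280],(800,560),interpolation=2))
E
```

```text
top 1092 [681.14598697  17.9435705   61.44460944] [745.61852217  82.63392661 174.28893835]
flask [714.65223745  49.24703466] 1.899906209884616
cap 257 [713.23156698  50.66035925 170.27938669]
tube top 681 [573.00091648 -85.17737705  72.97077399] 1.7266659186050843
scene 1705 [693.86902034  17.31362549  60.16901959] [749.82772634  81.01188424 172.53421703]
flask [714.66279222  51.04740781] 0.8185051982259708
cap 244 [718.99276129  48.95448674 168.31543721]
tube top 471 [573.51192525 -84.94139441  71.91782787] 1.305623846898022
[-5.72686839e-02  5.66978386e+02]
[166. 154. 150. 165. 166. 165. 152. 136. 159. 172. 159.  86.  83.  84.
 138. 167. 171. 155. 156. 171. 167. 167. 155. 151. 167.] [158. 140. 128. 153. 158. 168. 167. 138. 180. 220. 217. 216. 216. 215.]
```

View pics/s0z.png

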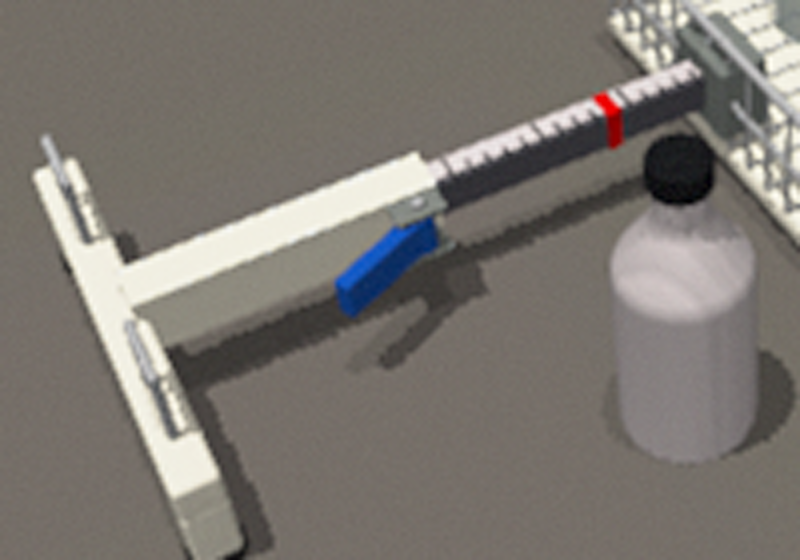

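```bash
python3 -m inch '{"grip":[1,1,1,1,1,1,1,1,1,1],"travel":[[4.5,4.1,-0.6],[9,8.2,-1.3],[13.5,12.3,-2],[18,16.5,-2.6],[22.5,20.6,-3.3],[27,24.7,-3.9],[31.5,28.8,-4.6],[36,32.9,-5.2],[40.5,37,-5.9],[45,41.1,-6.5]],"turn":[[0,0,8],[0,0,16],[0,0,24],[0,0,32],[0,0,40],[0,0,48],[0,0,56],[0,0,64],[0,0,72],[0,0,80.1]]}' 30
```

```text
clock: 2.05
eef_pos: [575.5, -123.1, 140.3]
eef_rot: [3.141, 0.0, 1.631]
wrist_force: [-0.1, -0.1, 0.7]
finger_gap: 94.2
```

```bash
python3 -m inch '{"grip":[1,1,1,1,1,1],"travel":[[-0.1,-0.1,-3],[-0.1,-0.1,-6],[-0.1,-0.1,-9],[-0.1,-0.1,-10.4],[-0.1,-0.1,-10.4],[-0.1,-0.1,-10.4]],"turn":[[0,0,-0.3],[0,0,-0.3],[0,0,-0.3],[0,0,-0.3],[0,0,-0.3],[0,0,-0.3]]}' && python3 - <<'E'
from h import *
p,d=manip.camera("top");cv2.imwrite("pics/top1.png",p[:,:,::-1])
p,d=manip.camera("scene");cv2.imwrite("pics/scene1.png",cv2.resize(p[150:330,60:300,::-1],(800,600)))
E
```

```text
clock: 2.8
eef_pos: [575.2, -124.4, 37.5]
eef_rot: [3.14, 0.001, 1.625]
wrist_force: [0.6, 0.1, -0.5]
finger_gap: 94.3
```

View pics/scene1.png

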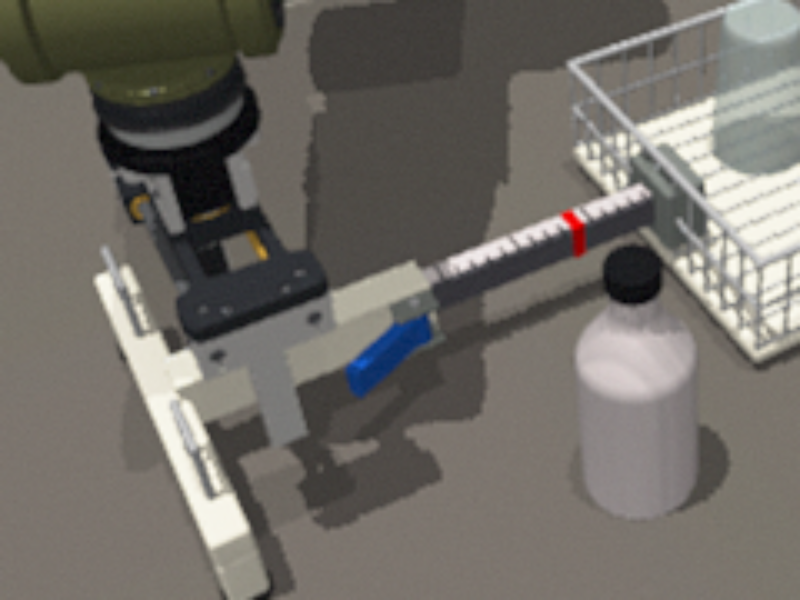

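View pics/top1.png

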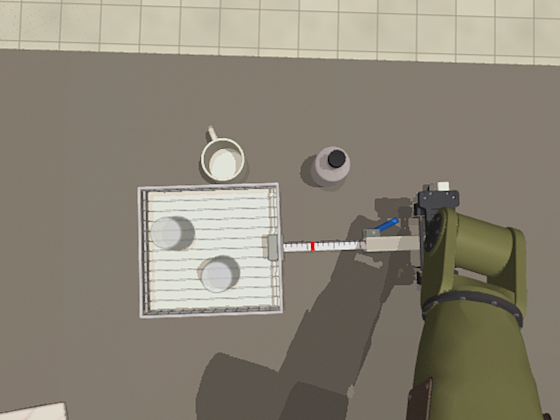

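The fingers straddle the bare tube between the lever tip and the cross bar, and the lever is untouched. Next I close on it.

```bash
python3 -m inch '{"grip":[-0.6,-0.6,-0.6,-0.6,-0.6,-0.6],"travel":[[0,0,0],[0,0,0],[0,0,0],[0,0,0],[0,0,0],[0,0,0]],"turn":[[0,0,0],[0,0,0],[0,0,0],[0,0,0],[0,0,0],[0,0,0]]}' 12
```

```text
clock: 3.65
eef_pos: [575.1, -124.4, 37.5]
eef_rot: [3.14, 0.001, 1.625]
wrist_force: [0.4, -0.2, 0.2]
finger_gap: 37.5
```

```bash
python3 -m inch '{"grip":[-0.6,-0.6,-0.6],"travel":[[0,0,0],[0,0,0],[0,0,0]],"turn":[[0,0,0],[0,0,0],[0,0,0]]}' 12
```

```text
clock: 4.03
eef_pos: [575.0, -124.3, 37.5]
eef_rot: [3.14, 0.001, 1.625]
wrist_force: [-0.9, 0.0, -0.0]
finger_gap: 25.7
```

```bash
python3 -m inch '{"grip":[-0.6,-0.6,-0.6,-0.6,-0.6,-0.6,-0.6,-0.6],"travel":[[-0.07,1.2,0],[-0.17,3,0],[-0.27,4.8,0],[-0.36,6.5,0],[-0.44,8,0],[-0.5,9,0],[-0.5,9,0],[-0.5,9,0]],"turn":[[0,0,0],[0,0,0],[0,0,0],[0,0,0],[0,0,0],[0,0,0],[0,0,0],[0,0,0]]}' 12 && cat >> h.py <<'E'
def meas(tag):
    p,d=manip.camera("top");p=p[:,:,::-1].copy();cv2.imwrite(f"pics/t{tag}.png",p)
    x0,y0=250,190
    cv2.imwrite(f"pics/t{tag}z.png",cv2.resize(p[195:285,280:400],(800,600),interpolation=2))
    g=p.astype(int)
    def prof(n):return g[240:250].mean(0)
    a=prof(0);print("top b,g,r cols"); 
    for u in range(304,330):print(u,a[u].round().astype(int).tolist(),end=";")
    s,d=manip.camera("scene");s=s[:,:,::-1].copy();cv2.imwrite(f"pics/s{tag}.png",s);cv2.imwrite(f"pics/s{tag}z.png",cv2.resize(s[180:300,110:270],(800,600),interpolation=2))
E
python3 -c "
from h import *
meas('2')"
```

```text
clock: 5.03
eef_pos: [569.7, -33.9, 37.4]
eef_rot: [3.141, 0.0, 1.626]
wrist_force: [-5.6, 0.2, 3.9]
finger_gap: 25.9
top b,g,r cols
304 [176, 179, 182];305 [178, 180, 183];306 [159, 161, 164];307 [139, 142, 147];308 [172, 174, 177];309 [183, 185, 182];310 [145, 148, 181];311 [17, 19, 183];312 [14, 15, 181];313 [13, 15, 180];314 [90, 91, 173];315 [135, 136, 154];316 [152, 154, 158];317 [142, 145, 152];318 [152, 163, 171];319 [174, 188, 196];320 [171, 184, 192];321 [170, 184, 191];322 [170, 184, 192];323 [170, 183, 191];324 [170, 183, 191];325 [169, 183, 190];326 [169, 183, 190];327 [169, 183, 190];328 [170, 183, 190];329 [169, 183, 190];
```

View pics/t2z.png

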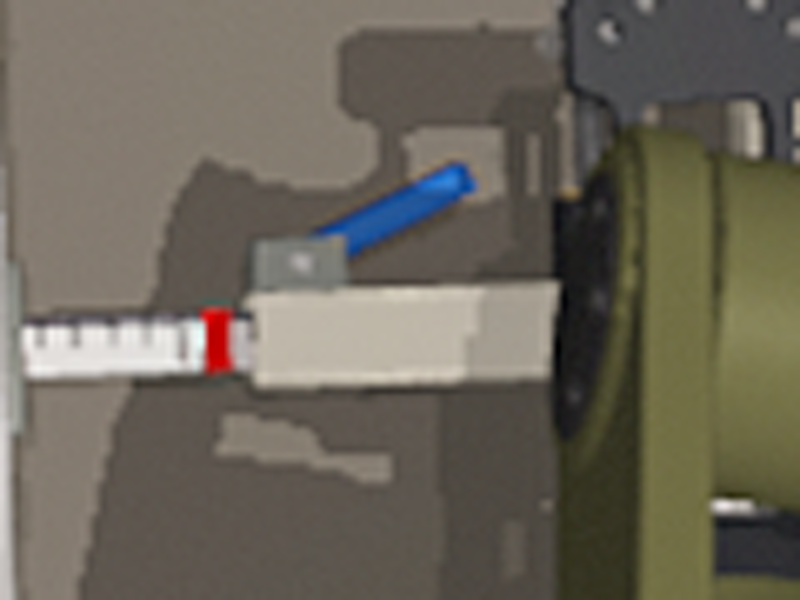

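View pics/s2z.png

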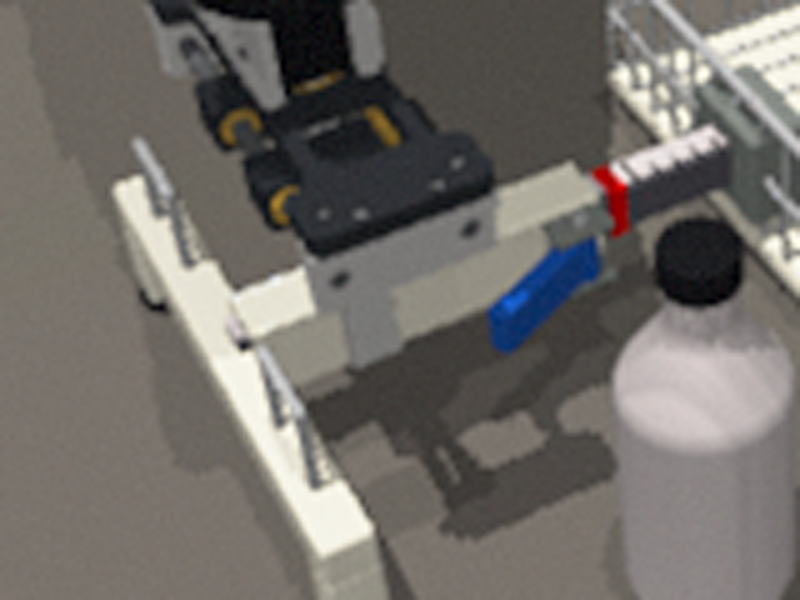

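The mouth edge is at u=318.0 and the red band's centre at 312.2 in the top view, which leaves 10 mm to go. The lever is still open.

```bash
python3 -m inch '{"grip":[-0.6,-0.6,-0.6,-0.6,-0.6],"travel":[[-0.03,0.5,0],[-0.05,1.0,0],[-0.05,1.0,0],[-0.05,1.0,0],[-0.05,1.0,0]],"turn":[[0,0,0],[0,0,0],[0,0,0],[0,0,0],[0,0,0]]}' 12 
python3 -c "
from h import *
meas('3')
print([(ray('top',u,245,67)[1],ray('top',u,245,72)[1]) for u in (312.22,313)])
"
```

```text
clock: 5.75
eef_pos: [569.1, -23.6, 37.4]
eef_rot: [3.141, 0.0, 1.625]
wrist_force: [-4.8, 0.4, 3.2]
finger_gap: 25.8
top b,g,r cols
304 [175, 178, 182];305 [162, 163, 169];306 [126, 127, 136];307 [102, 103, 110];308 [130, 131, 138];309 [147, 149, 152];310 [117, 118, 166];311 [21, 22, 185];312 [108, 119, 183];313 [165, 178, 184];314 [174, 188, 192];315 [171, 184, 191];316 [170, 184, 191];317 [170, 183, 191];318 [170, 183, 191];319 [170, 183, 191];320 [170, 183, 191];321 [170, 183, 191];322 [170, 183, 191];323 [170, 183, 191];324 [170, 184, 191];325 [170, 183, 191];326 [169, 183, 190];327 [169, 183, 190];328 [170, 184, 190];329 [170, 184, 190];[(np.float64(80.86516442598173), np.float64(81.25485974808056)), (np.float64(79.39253360422657), np.float64(79.79010518956683))]
```

View pics/t3z.png

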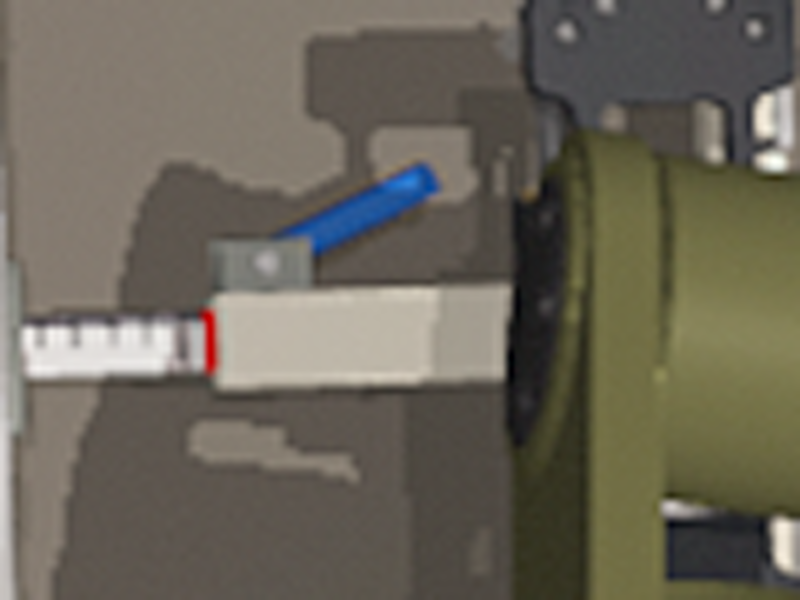

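View pics/s3z.png

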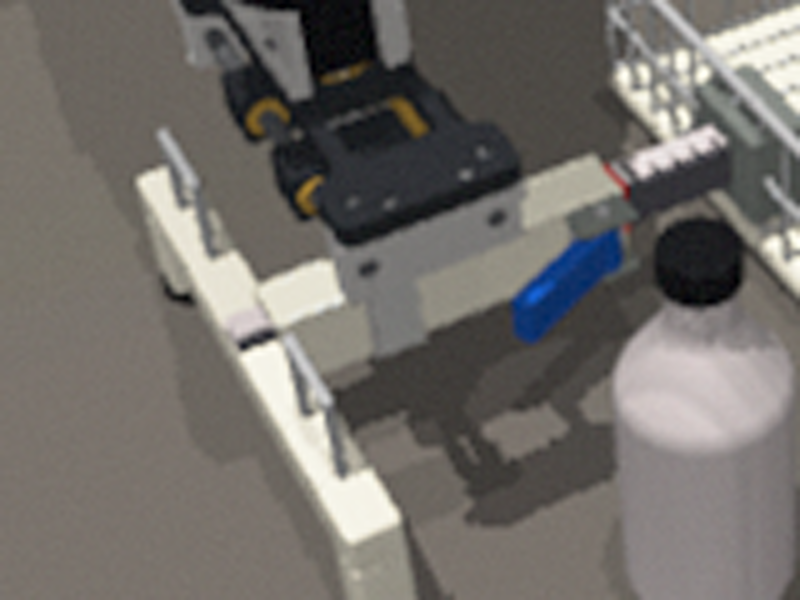

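The leg is on the line, with about half of the red band showing in front of the mouth at u≈312, and the lever is still open. I release it and step sideways before advancing to the lever.

```bash
python3 -m inch '{"grip":[-0.3,0.2,1,1,1,1,1,1,1,1],"travel":[[0,0,0],[0,0,0],[0,0,0],[0,0,0],[0,0,0],[0,0,0],[0.5,0,0],[1.0,0,0],[1.3,0,0],[1.3,0,0]],"turn":[[0,0,0],[0,0,0],[0,0,0],[0,0,0],[0,0,0],[0,0,0],[0,0,0],[0,0,0],[0,0,0],[0,0,0]]}' 12 
python3 -c "
from h import *
meas('4')
"
```

```text
clock: 7.1
eef_pos: [582.3, -23.6, 37.3]
eef_rot: [3.141, 0.0, 1.625]
wrist_force: [-0.1, 0.9, -0.1]
finger_gap: 93.8
top b,g,r cols
304 [154, 156, 163];305 [137, 139, 149];306 [123, 124, 133];307 [104, 105, 112];308 [131, 132, 139];309 [147, 149, 152];310 [118, 119, 166];311 [20, 22, 185];312 [108, 119, 185];313 [165, 178, 185];314 [176, 189, 193];315 [172, 185, 192];316 [171, 184, 192];317 [171, 184, 192];318 [171, 184, 192];319 [171, 184, 192];320 [171, 184, 192];321 [171, 184, 192];322 [171, 184, 192];323 [170, 184, 192];324 [170, 184, 192];325 [170, 184, 191];326 [170, 184, 191];327 [170, 184, 191];328 [170, 184, 191];329 [170, 184, 191];
```

View pics/t4z.png

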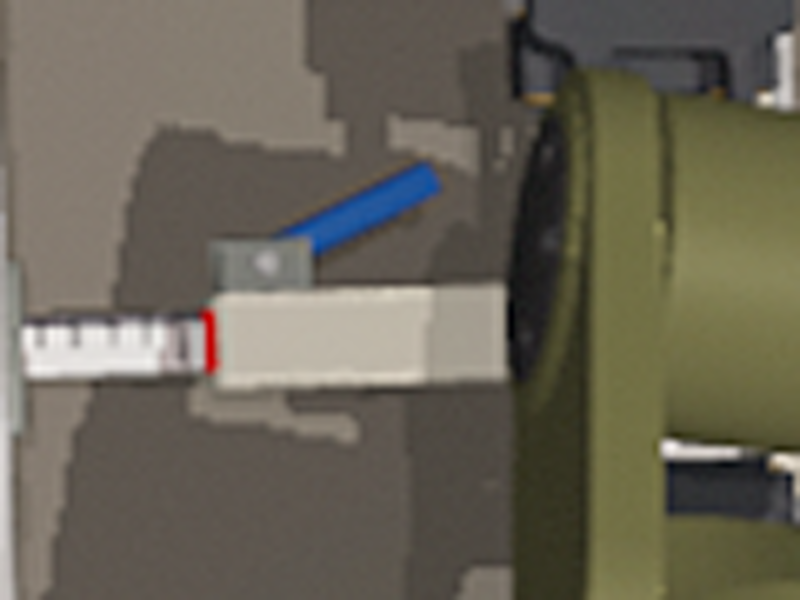

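View pics/s4z.png

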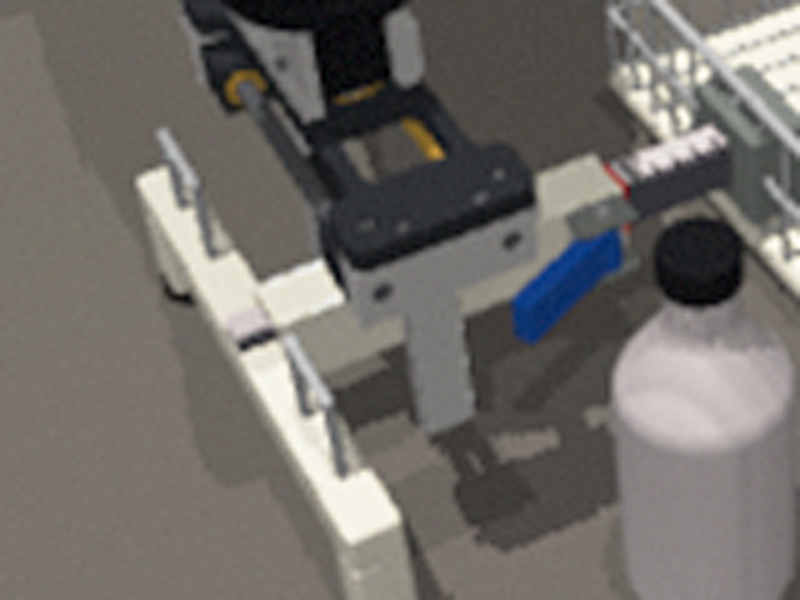

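```bash
python3 -m inch '{"grip":[1,1,1,1,1,1],"travel":[[-0.06,1.2,0],[-0.15,2.6,0],[-0.22,4.0,0],[-0.28,5.2,0],[-0.28,5.2,0],[-0.28,5.2,0]],"turn":[[0,0,0],[0,0,0],[0,0,0],[0,0,0],[0,0,0],[0,0,0]]}' 12 
python3 -c "
from h import *
meas('5')
"
```

```text
clock: 7.95
eef_pos: [579.2, 28.2, 37.3]
eef_rot: [3.141, 0.0, 1.626]
wrist_force: [-0.5, 0.3, -0.0]
finger_gap: 94.0
top b,g,r cols
304 [137, 139, 149];305 [139, 140, 150];306 [123, 124, 133];307 [103, 104, 111];308 [130, 132, 139];309 [146, 148, 151];310 [116, 118, 165];311 [20, 22, 184];312 [107, 118, 184];313 [164, 177, 184];314 [175, 188, 193];315 [173, 186, 194];316 [160, 173, 181];317 [142, 155, 162];318 [149, 162, 169];319 [137, 149, 156];320 [83, 91, 96];321 [18, 16, 16];322 [29, 28, 29];323 [31, 29, 31];324 [37, 44, 44];325 [41, 65, 66];326 [48, 79, 81];327 [42, 68, 70];328 [32, 50, 52];329 [53, 85, 88];
```

View pics/t5z.png

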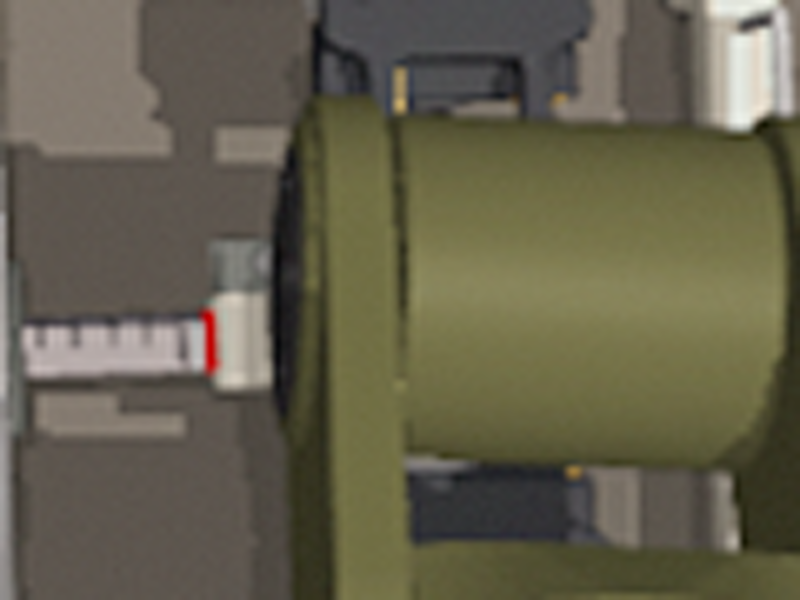

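View pics/s5z.png

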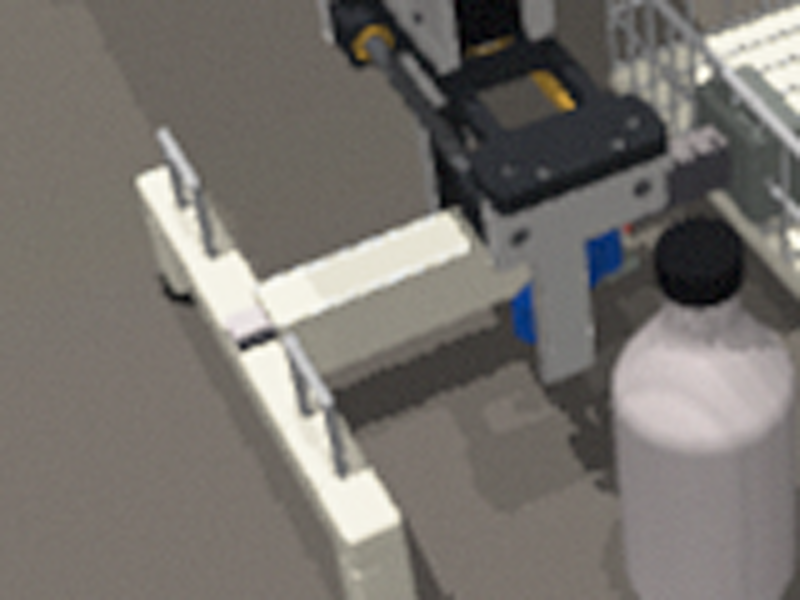

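```bash
python3 -m inch '{"grip":[0.8,0.6,0.5,0.42,0.42,0.42],"travel":[[0.2,0.01,0],[0.4,0.02,0],[0.5,0.03,0],[0.5,0.03,0],[0.5,0.03,0],[0.5,0.03,0]],"turn":[[0,0,0],[0,0,0],[0,0,0],[0,0,0],[0,0,0],[0,0,0]]}' 20 
python3 -c "
from h import *
meas('6')
p=cv2.imread('pics/s6.png');cv2.imwrite('pics/s6y.png',cv2.resize(p[185:275,190:310],(800,600),interpolation=2))
"
```

```text
clock: 8.8
eef_pos: [584.2, 28.3, 37.3]
eef_rot: [3.141, 0.0, 1.625]
wrist_force: [-0.5, -0.8, -0.4]
finger_gap: 66.8
top b,g,r cols
304 [137, 139, 149];305 [139, 140, 149];306 [123, 124, 133];307 [103, 105, 112];308 [130, 132, 139];309 [147, 148, 151];310 [117, 118, 166];311 [20, 22, 184];312 [107, 118, 184];313 [164, 177, 184];314 [175, 188, 193];315 [173, 186, 194];316 [160, 173, 181];317 [142, 155, 162];318 [147, 160, 167];319 [147, 160, 167];320 [109, 120, 126];321 [20, 19, 18];322 [32, 31, 33];323 [33, 32, 33];324 [36, 47, 48];325 [44, 69, 70];326 [48, 77, 78];327 [40, 64, 66];328 [28, 45, 46];329 [51, 81, 83];
```

View pics/s6y.png

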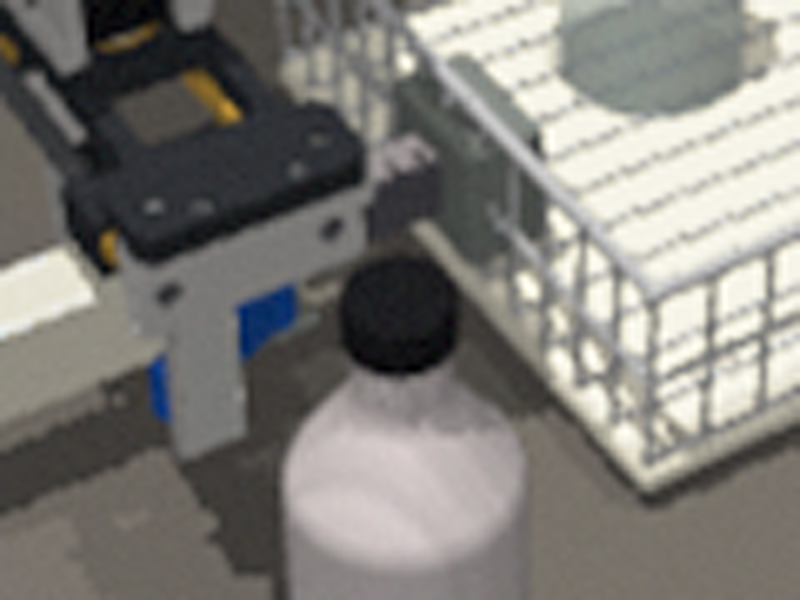

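View pics/t6.png

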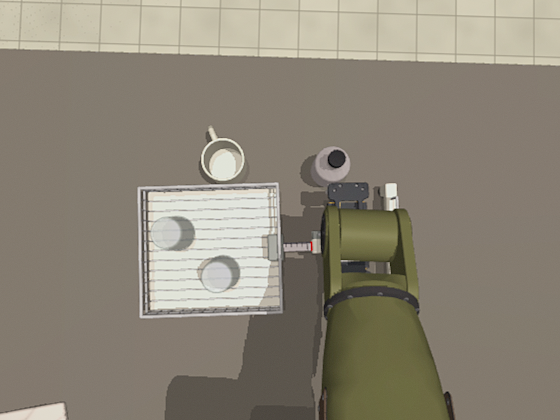

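```bash
python3 -m inch '{"grip":[0.36,0.3,0.24,0.24],"travel":[[0.02,0,0],[-0.11,-0.01,0],[-0.23,-0.01,0],[-0.23,-0.01,0]],"turn":[[0,0,0],[0,0,0],[0,0,0],[0,0,0]]}' 25 
python3 -c "
from h import *
meas('7')
print(manip.read_state()['wrist_force'])
"
```

```text
clock: 9.4
eef_pos: [582.2, 28.0, 37.5]
eef_rot: [3.14, 0.0, 1.625]
wrist_force: [4.5, -2.3, -1.1]
finger_gap: 58.2
top b,g,r cols
304 [137, 139, 148];305 [140, 141, 151];306 [123, 125, 134];307 [103, 104, 111];308 [130, 131, 138];309 [144, 144, 150];310 [114, 115, 172];311 [74, 82, 184];312 [153, 166, 186];313 [176, 189, 192];314 [171, 184, 191];315 [172, 185, 194];316 [160, 173, 180];317 [142, 155, 162];318 [147, 159, 166];319 [148, 161, 168];320 [112, 123, 130];321 [20, 19, 19];322 [30, 30, 31];323 [33, 31, 33];324 [36, 42, 44];325 [41, 64, 65];326 [47, 77, 80];327 [43, 69, 71];328 [29, 47, 48];329 [48, 78, 80];[ 5.39794799 -2.0316851  -0.88758456]
```

```bash
python3 -m inch '{"grip":[0.23,0.22,0.22,0.22,0.22],"travel":[[0.1,0,0],[0.1,0,0],[0.1,-0.06,0],[0.1,-0.12,0],[0.1,-0.12,0]],"turn":[[0,0,0],[0,0,0],[0,0,0],[0,0,0],[0,0,0]]}' 25 
python3 -c "
from h import *
meas('8')
print(manip.read_state()['wrist_force'])
"
```

```text
clock: 10.12
eef_pos: [581.9, 27.3, 37.4]
eef_rot: [-3.139, -0.001, 1.625]
wrist_force: [-7.9, 1.8, 6.6]
finger_gap: 57.3
top b,g,r cols
304 [136, 138, 148];305 [139, 141, 151];306 [124, 126, 134];307 [103, 104, 112];308 [130, 131, 138];309 [145, 146, 150];310 [115, 117, 169];311 [33, 37, 182];312 [144, 157, 186];313 [179, 192, 192];314 [171, 184, 191];315 [172, 185, 192];316 [163, 176, 184];317 [146, 159, 166];318 [145, 157, 164];319 [150, 162, 170];320 [134, 146, 153];321 [72, 78, 82];322 [23, 22, 23];323 [32, 31, 33];324 [33, 33, 35];325 [39, 51, 53];326 [43, 71, 72];327 [47, 76, 79];328 [38, 61, 62];329 [31, 51, 52];[-8.24811425  1.54146736  7.10524736]
```

```bash
python3 -m inch '{"grip":[0.21,0.2,0.2,0.2],"travel":[[0.03,-0.1,0],[0,-0.15,0],[0,-0.15,0],[0,-0.15,0]],"turn":[[0,0,0],[0,0,0],[0,0,0],[0,0,0]]}' 25 
python3 -c "
from h import *
meas('9')
print(manip.read_state()['wrist_force'])
"
```

```text
clock: 10.72
eef_pos: [581.4, 26.2, 37.2]
eef_rot: [-3.138, -0.001, 1.625]
wrist_force: [-4.9, 3.6, 3.6]
finger_gap: 56.4
top b,g,r cols
304 [136, 138, 148];305 [139, 141, 150];306 [123, 125, 134];307 [103, 104, 112];308 [130, 131, 138];309 [146, 148, 151];310 [118, 120, 168];311 [20, 21, 183];312 [131, 144, 187];313 [176, 190, 190];314 [174, 187, 192];315 [172, 185, 193];316 [173, 186, 194];317 [160, 173, 181];318 [142, 154, 161];319 [145, 158, 165];320 [152, 164, 172];321 [130, 142, 149];322 [55, 59, 63];323 [24, 23, 24];324 [32, 30, 31];325 [33, 34, 35];326 [40, 52, 55];327 [44, 72, 74];328 [46, 76, 77];329 [37, 60, 61];[-4.11852417  2.9990904   4.412212  ]
```

```bash
python3 -m inch '{"grip":[0.15,0.1,0.06,0.06],"travel":[[-0.1,0,0],[-0.2,-0.01,0],[-0.3,-0.02,0],[-0.3,-0.02,0]],"turn":[[0,0,0],[0,0,0],[0,0,0],[0,0,0]]}' 30 
python3 -c "
from h import *
meas('10')
print(manip.read_state()['wrist_force'])
"
```

```text
clock: 11.32
eef_pos: [578.2, 25.3, 37.2]
eef_rot: [-3.137, -0.0, 1.625]
wrist_force: [-4.4, -5.6, 3.7]
finger_gap: 49.7
top b,g,r cols
304 [136, 138, 147];305 [138, 140, 149];306 [123, 124, 133];307 [103, 104, 112];308 [131, 133, 140];309 [147, 149, 151];310 [116, 118, 165];311 [21, 23, 184];312 [71, 78, 184];313 [151, 164, 184];314 [178, 191, 193];315 [173, 186, 192];316 [172, 185, 193];317 [166, 178, 186];318 [150, 163, 170];319 [144, 156, 163];320 [148, 161, 168];321 [144, 156, 163];322 [101, 110, 117];323 [16, 15, 14];324 [29, 28, 29];325 [31, 29, 31];326 [36, 40, 42];327 [42, 63, 65];328 [49, 80, 81];329 [45, 72, 73];[-4.58316855 -5.5759618   3.63211537]
```

```bash
python3 -m inch '{"grip":[0.02,-0.02,-0.06,-0.06],"travel":[[-0.1,0.06,0],[-0.18,0.08,0],[-0.25,0.1,0],[-0.25,0.1,0]],"turn":[[0,0,0],[0,0,0],[0,0,0],[0,0,0]]}' 40 
python3 -c "
from h import *
meas('11')
print(manip.read_state()['wrist_force'])
"
```

```text
clock: 11.92
eef_pos: [575.4, 25.1, 37.2]
eef_rot: [-3.136, 0.001, 1.625]
wrist_force: [-5.1, -8.0, 4.2]
finger_gap: 44.2
top b,g,r cols
304 [136, 138, 148];305 [138, 140, 149];306 [122, 124, 133];307 [102, 104, 111];308 [130, 132, 138];309 [146, 148, 150];310 [116, 118, 164];311 [21, 23, 184];312 [73, 80, 182];313 [152, 164, 182];314 [176, 190, 192];315 [171, 184, 191];316 [172, 185, 193];317 [162, 176, 183];318 [146, 158, 166];319 [144, 157, 164];320 [150, 163, 170];321 [132, 144, 151];322 [67, 72, 76];323 [18, 19, 18];324 [28, 27, 28];325 [33, 31, 33];326 [39, 45, 46];327 [46, 70, 72];328 [51, 84, 85];329 [43, 69, 70];[-4.27842595 -9.06505722  4.20709274]
```

```bash
python3 -m inch '{"grip":[-0.1,-0.14,-0.17,-0.22,-0.28,-0.3,-0.3],"travel":[[-0.09,0.1,0],[-0.16,0.11,0],[-0.22,0.12,0],[-0.22,0.12,0],[-0.22,0.12,0],[-0.22,0.12,0],[-0.22,0.12,0]],"turn":[[0,0,0],[0,0,0],[0,0,0],[0,0,0],[0,0,0],[0,0,0],[0,0,0]]}' 50 
python3 -c "
from h import *
meas('12')
print(manip.read_state()['wrist_force'])
"
```

```text
clock: 12.9
eef_pos: [572.3, 24.7, 37.1]
eef_rot: [-3.134, 0.003, 1.624]
wrist_force: [-10.5, -12.5, 7.4]
finger_gap: 37.8
top b,g,r cols
304 [136, 138, 148];305 [139, 141, 150];306 [123, 125, 134];307 [103, 105, 113];308 [130, 132, 139];309 [146, 148, 151];310 [116, 118, 165];311 [21, 22, 183];312 [62, 68, 184];313 [150, 163, 185];314 [177, 190, 192];315 [171, 184, 191];316 [172, 185, 192];317 [163, 175, 183];318 [146, 158, 166];319 [145, 157, 164];320 [151, 164, 172];321 [128, 140, 147];322 [47, 51, 52];323 [21, 20, 20];324 [29, 28, 30];325 [39, 38, 39];326 [44, 50, 52];327 [46, 73, 75];328 [52, 83, 86];329 [41, 64, 66];[-11.65467976 -13.92071011   7.20429443]
```

View pics/t12z.png

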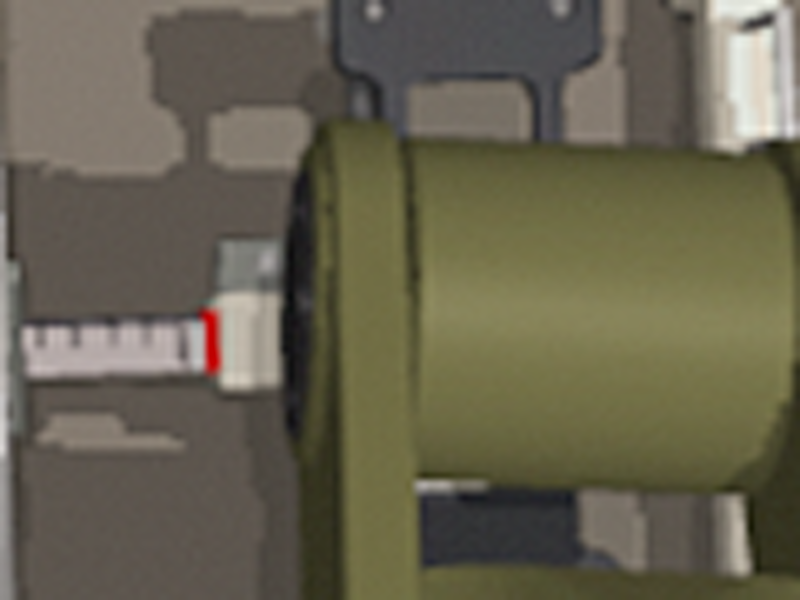

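View pics/s12z.png

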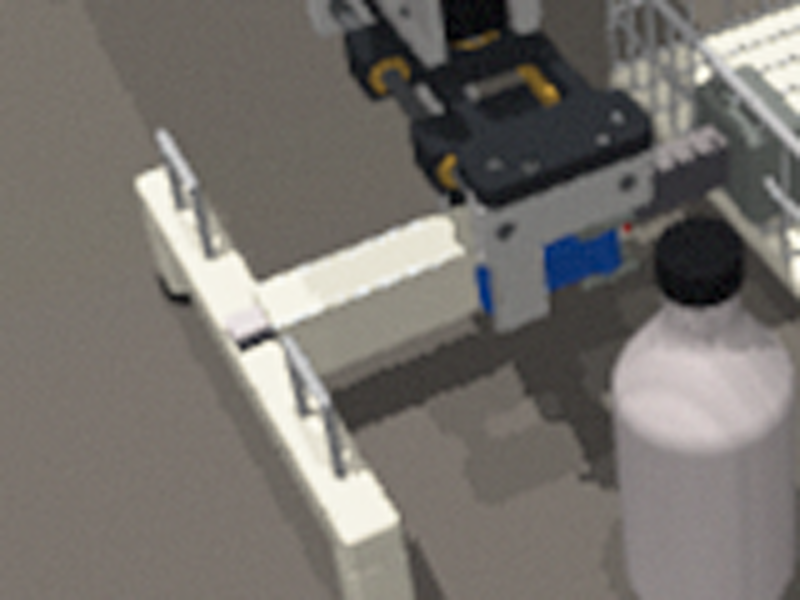

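```bash
python3 -c "
from h import *
for i in range(8): manip.camera('scene')
meas('13')
s=manip.read_state();print();print(s['clock'],s['eef_pos'],s['wrist_force'],s['finger_gap'])
print([(l,manip.look_for('top',l)[:1]) for l in ('flask_mid','mug_mid')])
p=cv2.imread('pics/s13.png');cv2.imwrite('pics/s13y.png',cv2.resize(p[205:255,190:257],(800,597),interpolation=2))
"
```

```text
top b,g,r cols
304 [136, 139, 148];305 [138, 140, 150];306 [123, 125, 134];307 [103, 105, 113];308 [130, 132, 139];309 [146, 147, 151];310 [116, 118, 165];311 [20, 22, 182];312 [62, 68, 184];313 [150, 163, 185];314 [177, 191, 191];315 [171, 184, 191];316 [172, 185, 192];317 [162, 175, 183];318 [146, 159, 166];319 [144, 157, 164];320 [151, 164, 172];321 [128, 140, 147];322 [47, 51, 53];323 [21, 20, 19];324 [29, 29, 30];325 [40, 38, 40];326 [43, 50, 52];327 [47, 73, 75];328 [52, 84, 85];329 [41, 65, 66];
13.5 [572.34057691  24.71470617  37.15028577] [-10.77922672 -12.49555969   8.20268541] 38.03113301668921
[('flask_mid', [{'bbox': [314.1, 147.9, 350.0, 184.7], 'p': 0.78}]), ('mug_mid', [{'bbox': [202.2, 126.5, 246.7, 187.1], 'p': 0.88}])]
```

View pics/s13y.png

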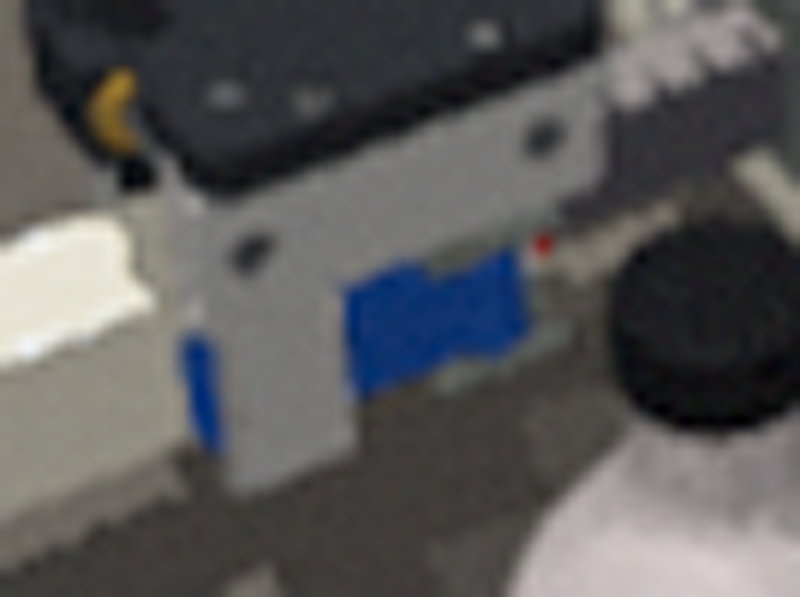

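View pics/t13.png

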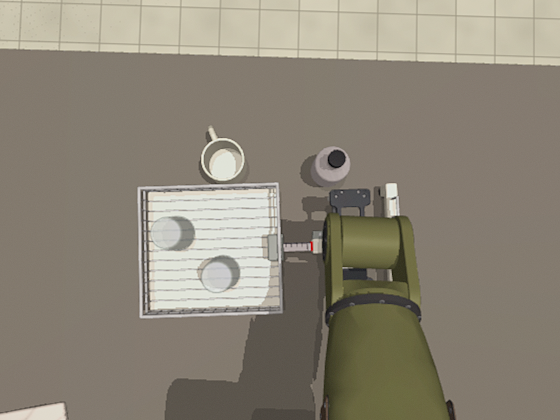

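The lever lies flat along the tube at about (225,238) in the scene view. About half of the red band shows at u≈311–312, and the reading is unchanged over 0.6 s. The flask (333,165), mug and glasses stand where they were. I'm handing the job in.

```bash
python3 -c "
from cell import manip
print(manip.sign_off())"
```

```text
the job is handed in; nothing more can be done
None
```

The leg is on the red line with the blue lever squeezed shut, and the gripper still holds tube and lever together at a 50 N grip setting. I handed the job in at about 13.5 s.

**What I did:** I pinched the bare tube and slid the leg about 101 mm in, with the lever open. Then I let go, took tube and lever together, and closed the lever in steps, pushing the tool towards the basket against the cam's outward drive.

**Last checks:**
- **Leg on the line:** about half of the red band shows in front of the mouth. I put the error at under 1 mm, and the reading held for 0.6 s before hand-in.
- **Lever shut:** the camera shows it flat along the tube. The finger gap reads 38.0 mm, which is 1.5 mm under the nominal 39.5 mm. I take that to be the fingers giving under the grip.
- **Wrist force:** it was steady at about 18 N.
- **Other things:** the flask and mug were found where they stood at the start, and the glasses look unmoved in the picture.

**What did not go cleanly:** when the fingers first touched the lever, the tube-side finger was not yet on the tube. The lever closed a little and the leg crept about 1.2 mm inward. I drew it back before closing further. My two ways of measuring the mouth position differ by about 0.6 mm.

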